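Lock the gear in the holding stand

TASK

Lock the gear in its holding stand so that its centre nut could be undone: turn the gear by its upright peg until one of its teeth faces the notch in the loose steel locking shoe, then push the shoe along its channel until it is fully home, with its teeth meshed with the gear's. Let go and leave the other parts on the bench where they are.

Things in the scene. Friction and masses are not known exactly. Their poses are not given: they have to be found in the camera images.
- stand: Fixed holding stand; origin under the middle of its dark steel base plate (220 mm in x, 410 mm in y, 12 mm thick). z up. On it a channel along y, centred on x = 0: two grey rails, 100 mm apart inside, 18 mm high above the plate, from y = -185 to -25 mm. The locking shoe slides in it towards +y, to the gear.
- spindle (a point): Fixed point of the stand on the gear's upright axis, on top of the base plate: 12 mm above the bench, at y = +105 mm in the stand's frame. Its axes are the stand's: z up, +y the way the shoe slides towards the gear.
- gear (a joint): Turn of the plain steel gear, rad, counter-clockwise from above. 6 blunt teeth, 1.047 rad apart, 30 mm wide, corner radius 8; root radius 68, tip radius 95 mm; 16 to 46 mm above the bench; hub nut (radius 20) up to 70 mm. At 0 and at 1.047 a tooth points along the stand's -y, into the shoe's notch. Range -0.7 to 1.75; friction 0.35 N m; stays where left.
- peg (a point): Middle of the gear's upright steel turning peg: 18 mm diameter, 56 mm from the gear's axis, from 46 to 96 mm above the bench (this point 71 mm). At gear angle q it lies in direction q + 1.047 rad from the stand's +x, so on the side away from the shoe. Pushing it sideways with 6 to 7 N turns the gear.
- shoe (a point): Centre of the body of the locking shoe, a loose steel block, about 0.7 kg, 3 mm side play in the channel. Body 94 (x) x 80 (y) x 48 mm high, standing on the base plate: top 60 mm, this point 36 mm above the bench. Flat back face 40 mm behind this point (-y). Fully home, this point is 135 mm from the spindle (y = -135 mm in its frame); at the start 36 to 72 mm farther out.
- notch (a point): Middle of the bottom of the shoe's notch, on its front face, half-way up: 40 mm ahead (+y) of the shoe's centre. Beside the notch (38 mm wide) two teeth, each 28 mm wide, stick out 26 mm towards the gear. Fully home, a gear tooth's tip touches this point, 95 mm from the spindle. If the gear is more than a few mm out of line, the teeth meet tip to tip and the shoe stops 16 to 26 mm short.
- bin: Bystander: open green plastic bin, 240 x 150 x 110 mm; origin under its middle.
- carton: Bystander: closed cardboard box, 200 x 160 x 100 mm; origin under its middle.
- bearing: Bystander: steel bearing ring lying flat, 110 mm across, 30 mm high; origin under its middle.
- flange: Bystander: dark steel drive flange with a stub, 130 mm across, 55 mm high; origin under its middle.
There are look-alikes about, which are no part of the job. Leave any turquoise look-alike of the part that bears shoe alone.

How it is judged:
By the outcome, as a careful person would: the job done as asked, in the order asked, and still so for the second after the job is handed in, with the robot touching nothing.
It also fails if it takes over 40 s, if anything falls off the work surface, if the arm or the gripper's body presses on something with over 40 N, if the wrist force passes 120 N, or if a joint passes its speed limit or range.

ROBOT

A 6-joint arm with a two-finger parallel gripper is mounted at the origin on the work surface. World frame = base frame: x ahead of the robot, y to its left, z up, the work surface at z = 0. Lengths are in m, angles in rad, forces in N, time in s.
With the tool pointing down it reaches from about 0.325 to 0.925 m from the base axis. Payload 3.1 kg.
Tool frame: the origin (TCP) lies midway between the tips of the shut fingers; the grasp point (between the pads) lies 19 mm behind it; z points along the fingers, x is the direction in which the jaws open and shut, and the axes are right-handed (so a half turn about z gives the same grasp; the last joint's range is limited). The gripper opens to 85 mm and grips with 20 to 120 N. Pads are 22 mm wide; open, the fingers measure 114 mm over their backs; the gripper's body (76 mm by 85 mm) begins 54 mm behind the grasp point. The pads swing forward as they close: fully open they stand 13 mm farther back than shut.
Start: joints at [-1.239, 0.217, 1.613, -0, 1.311, -0.112], TCP at [0.268, -0.564, 0.231] pointing down, gripper open.
Joint ranges: [-2.75, 2.75], [-0.78, 2.1], [0.31, 2.55], [-1.13, 4.27], [0.13, 2.63], [-2.58, 2.58]. Speed limits (rad/s): [2.79, 2.79, 3.14, 3.14, 3.14, 3.14].

INTERFACE

Orientations are given as a unit quaternion [x, y, z, w].
In Python, from rig import ctrl gives the robot as it stands. Calls block until the motion is done:
- ctrl.move_to(position, orientation): joint-space move of the TCP to a pose.
- ctrl.servo_line(position, attitude=None, max_speed=0.15, until_force=None): straight line of the TCP; attitude=None keeps the orientation; max_speed is the mean speed in m/s. With until_force (N) it stops when the force on the tool has changed by that much, and returns True; else False.
- ctrl.set_joints(angles): joint-space move.
- ctrl.grip(opening, force=None): finger opening in m; force is the grip in N (None keeps the last); returns when the fingers have stopped.
- ctrl.hold(seconds).
- ctrl.inverse_kinematics(position, orientation): joint angles nearest the present ones, or None.
- ctrl.get_state(): the state.
- ctrl.get_image(name): name is "scene" or "top"; returns (picture, depth): 384x512x3 uint8, red, green, blue; 384x512 float32, m along the optical axis (not along the pixel's ray), 0 where there is no reading.
- ctrl.camera_model(name): a dict with "fovy" (degrees; the focal length in pixels is half the picture's height over the tangent of half this angle, whatever the lens; pixels are square), "cx", "cy" (the principal point, pixels), "rvec" (rotation vector, rad) and "tvec" (3), from world to camera coordinates, as OpenCV has them. Camera axes: x right, y down, z forward; pixel columns grow to the right and rows downward; lengths in m; the calibration is good to about 2 mm. A picture is of the moment at which its call begins. camera_model takes no time and is no camera call.
A pose or a line that the arm cannot do raises ctrl.PlanningError and nothing moves.
- ctrl.hand_in(): hands the job in, once; it reports no verdict.
Trained networks look in the newest picture that a camera, given by its name, has taken for a name from the list of things; names that differ only in an ending like _2 or _b are one class to them, and where a whole thing is asked for, a point or a joint stands for the part that bears it (a point fixed in the world has none). Each returns a list of dicts, best first, with "score" (0 to 1); they miss things now and then, are a little off and sometimes report something else, mostly with a low value. They report only what shows in the picture. A call takes as long as a camera call. They do not tell look-alikes from the thing itself.
- ctrl.spot_in(camera, target): "box" ([left, top, width, height] in pixels, round what is visible of it).
The state is a dict: "clock": time; "joint_positions": joint angles; "qvel": joint speeds; "tau": joint torques, N m; "eef_pos": TCP position; "ee_rot": TCP orientation; "ft_force": force on the tool from outside, world axes, zero at the start; "moment": the same for the moment, N m; "gripper_width": finger opening in m.
Only numpy, scipy, OpenCV 4.12 (cv2) and the standard library are available. Lean on these libraries where they do the work, as an engineer would, in place of code of your own. Each camera call takes 0.05 s, during which the arm holds its last target.

## Working session

There is one attempt and no reset: what is moved stays moved. The work goes in short steps, each a Python script; the robot and the scene stay as the last script left them, time stands still between calls to the robot, and variables do not carry over. Pictures are saved under pics/ and viewed, and the job is handed in when it is done.

```bash
mkdir -p pics; ls; python3 - <<'E'
from rig import ctrl
import cv2,numpy as np
for n in ("scene","top"):
    im,d=ctrl.get_image(n); cv2.imwrite(f"pics/{n}0.png",im[:,:,::-1]); np.save(f"pics/{n}0.npy",d)
    print(n,{k:np.round(v,4) for k,v in ctrl.camera_model(n).items() if not isinstance(v,str)})
    for t in ("stand","gear","shoe","peg","notch"):
        try: print(t,[(np.round(r["box"]).tolist(),round(r["score"],2)) for r in ctrl.spot_in(n,t)])
        except Exception as e: print(t,e)
print(ctrl.get_state()["clock"])
E
```

```text
pics
scene {'fovy': np.float64(53.744), 'cx': np.float64(258.9013), 'cy': np.float64(194.2678), 'rvec': array([ 2.3754,  1.0757, -0.3308]), 'tvec': array([-0.3449, -0.2937,  1.5826])}
stand [([192.0, 164.0, 107.0, 118.0], 0.65)]
gear [([234.0, 168.0, 57.0, 50.0], 0.73), ([192.0, 164.0, 105.0, 116.0], 0.52)]
shoe [([290.0, 252.0, 41.0, 46.0], 0.66), ([250.0, 286.0, 39.0, 47.0], 0.57), ([111.0, 214.0, 38.0, 33.0], 0.24)]
peg [([235.0, 167.0, 57.0, 47.0], 0.66)]
notch [([143.0, 176.0, 37.0, 29.0], 0.94), ([222.0, 207.0, 38.0, 40.0], 0.77), ([247.0, 287.0, 43.0, 44.0], 0.74), ([289.0, 254.0, 43.0, 44.0], 0.66)]
top {'fovy': np.float64(49.3109), 'cx': np.float64(260.7803), 'cy': np.float64(194.2226), 'rvec': array([ 2.1918, -2.1306,  0.1085]), 'tvec': array([0.0044, 0.5324, 1.4989])}
stand [([232.0, 180.0, 53.0, 47.0], 0.51)]
gear [([232.0, 177.0, 49.0, 50.0], 0.78)]
shoe [([268.0, 97.0, 24.0, 34.0], 0.94), ([282.0, 170.0, 33.0, 31.0], 0.57)]
peg [([232.0, 180.0, 53.0, 47.0], 0.59), ([281.0, 169.0, 36.0, 34.0], 0.57)]
notch [([315.0, 98.0, 30.0, 37.0], 0.93), ([270.0, 101.0, 26.0, 29.0], 0.88), ([282.0, 170.0, 36.0, 32.0], 0.86), ([311.0, 252.0, 36.0, 34.0], 0.72), ([230.0, 177.0, 54.0, 48.0], 0.5)]
0.6
```

```bash
python3 - <<'E'
import cv2
a=cv2.imread("pics/scene0.png");b=cv2.imread("pics/top0.png")
cv2.imwrite("pics/s0b.png",cv2.resize(a[120:350,80:380],(780,598),interpolation=cv2.INTER_CUBIC))
cv2.imwrite("pics/t0b.png",cv2.resize(b[80:290,190:470],(800,600),interpolation=cv2.INTER_CUBIC))
E
```

```text
(no output)
```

View pics/scene0.png

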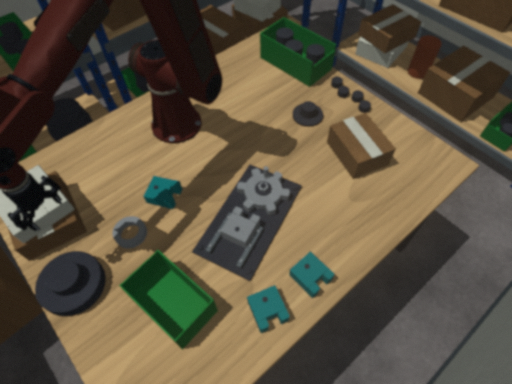

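View pics/top0.png

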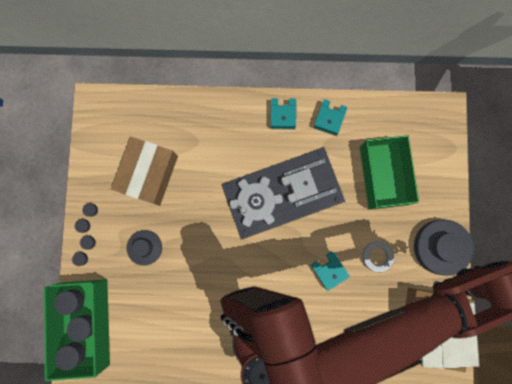

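```bash
sleep 1
```

```text
(no output)
```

View pics/t0b.png

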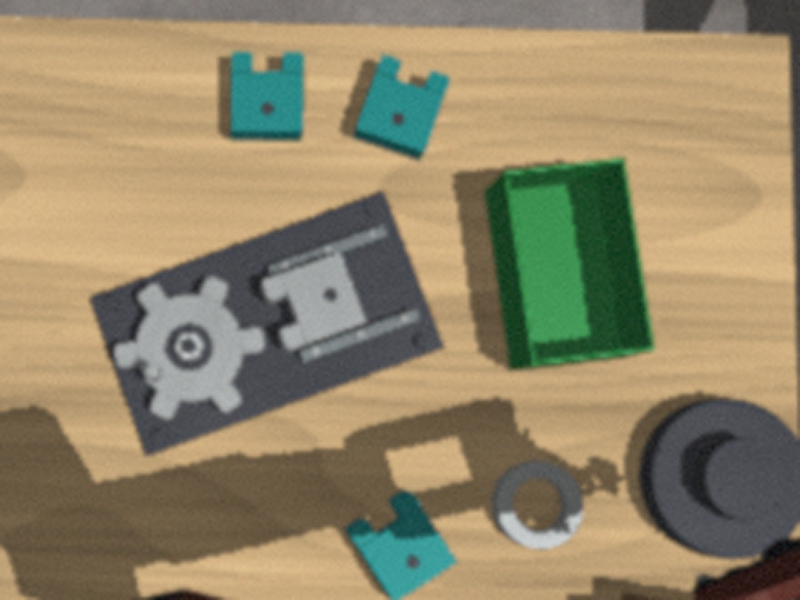

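View pics/s0b.png

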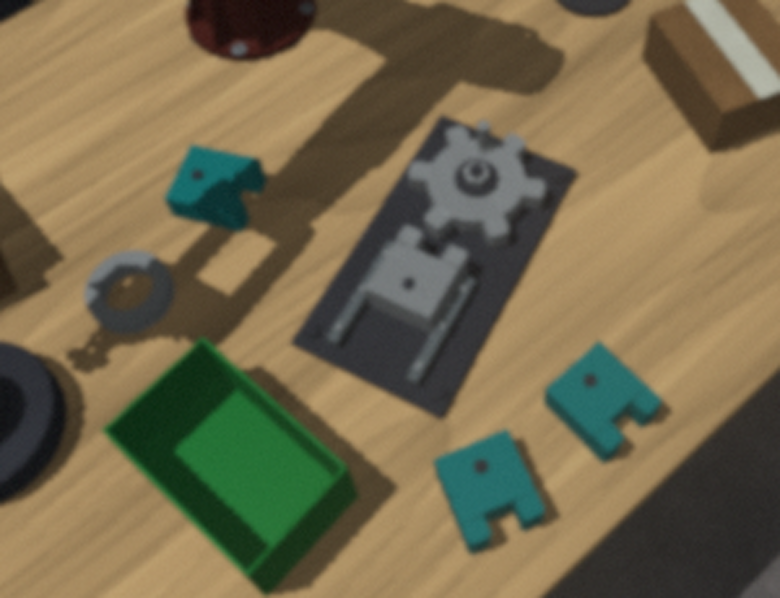

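The pictures show the stand at top-image zoom (92..442, 192..455). The grey shoe in the channel is at about top px (304,184), the gear at (256,201) and the peg at about (243,210). The three turquoise blocks are look-alikes. Next I'll localise these metrically.

```bash
cat > h.py <<'E'
import numpy as np,cv2
from rig import ctrl
def cam(n):
    m=ctrl.camera_model(n); f=192/np.tan(np.radians(m["fovy"])/2)
    K=np.array([[f,0,m["cx"]],[0,f,m["cy"]],[0,0,1]]); R=cv2.Rodrigues(np.array(m["rvec"],float))[0]
    return K,R,np.array(m["tvec"],float)
def proj(n,P):
    K,R,t=cam(n); q=(np.atleast_2d(P)@R.T+t)@K.T; return q[:,:2]/q[:,2:]
def onplane(n,uv,z):
    K,R,t=cam(n); c=-R.T@t
    d=np.c_[np.atleast_2d(uv),np.ones(len(np.atleast_2d(uv)))]@np.linalg.inv(K).T@R
    return c+d*((z-c[2])/d[:,2])[:,None]
def cloud(n,D):
    K,R,t=cam(n); v,u=np.mgrid[:384,:512]
    p=np.stack([(u-K[0,2])*D/K[0,0],(v-K[1,2])*D/K[1,1],D],-1)
    return (p-t)@R
E
python3 - <<'E'
from h import *
z=np.array([[92,297],[382,192],[442,347],[148,455]])/(800/280)+[190,80]
c=onplane("top",z,0.012);print(c.round(4))
print(np.linalg.norm(c-np.roll(c,-1,0),axis=1))
s=np.array([[445,117],[577,173],[443,415],[293,342]])/2.6+[80,120]
print(onplane("scene",s,0.012).round(4))
D=np.load("pics/top0.npy");P=cloud("top",D)
for uv in [(256,201),(243,210),(306,183),(250,195),(300,210),(400,170)]: print(uv,P[uv[1],uv[0]].round(4),D[uv[1],uv[0]])
E
```

```text
[[ 0.5682  0.1636  0.012 ]
 [ 0.7171 -0.2103  0.012 ]
 [ 0.5158 -0.29    0.012 ]
 [ 0.3666  0.0841  0.012 ]]
[0.40249024 0.21654108 0.40279702 0.21668291]
[[ 0.3778  0.0892  0.012 ]
 [ 0.5768  0.1645  0.012 ]
 [ 0.7221 -0.2074  0.012 ]
 [ 0.5221 -0.2885  0.012 ]]
(256, 201) [0.5027 0.0352 0.0725] 1.4817172
(243, 210) [0.4675 0.0788 0.1   ] 1.4509896
(306, 183) [ 0.574  -0.1421  0.0571] 1.5029421
(250, 195) [0.5259 0.058  0.0494] 1.5074528
(300, 210) [ 0.4796 -0.1262  0.0122] 1.537582
(400, 170) [ 0.6403 -0.497   0.0025] 1.5608534
```

```bash
cat > fit.py <<'E'
from h import *
from scipy.optimize import minimize
def sm(n,im):  # low saturation mask
    hsv=cv2.cvtColor(im,cv2.COLOR_RGB2HSV); return hsv
def mask(n,polys):
    m=np.zeros((384*4,512*4),np.uint8)
    for P in polys:
        uv=proj(n,P)
        cv2.fillPoly(m,[np.round(((uv+.5)*4-.5)*16).astype(np.int32)],255,shift=4)
    return cv2.GaussianBlur(cv2.resize(m,(512,384),interpolation=cv2.INTER_AREA).astype(float)/255,(0,0),1)
def T(p,q):
    c,s=np.cos(p[2]),np.sin(p[2]); q=np.asarray(q,float)
    return np.c_[p[0]+c*q[:,0]-s*q[:,1],p[1]+s*q[:,0]+c*q[:,1],q[:,2]]
def box(x0,x1,y0,y1,z): return [[x0,y0,z],[x1,y0,z],[x1,y1,z],[x0,y1,z]]
PL=np.array(box(-.11,.11,-.205,.205,.012))
def prism(p,x0,x1,y0,y1,z0,z1):
    P=np.r_[T(p,box(x0,x1,y0,y1,z0)),T(p,box(x0,x1,y0,y1,z1))]; return P
E
python3 - <<'E'
from fit import *
ims={n:cv2.imread(f"pics/{n}0.png")[:,:,::-1].copy() for n in("top","scene")}
p0=[.543,-.063,np.arctan2(.374,-.149)-np.pi/2]
tg={}
for n in ims:
    hsv=cv2.cvtColor(ims[n],cv2.COLOR_RGB2HSV); print(n,[hsv[v,u].tolist() for u,v in proj(n,T(p0,[[.1,0,.012],[.13,0,0],[-.13,0,0],[0,0,.012],[.1,-.19,.012],[0,.105,.046]])).round().astype(int)])
    m=(hsv[:,:,1]<70).astype(np.uint8)
    k,l,st,_=cv2.connectedComponentsWithStats(m)
    c=proj(n,T(p0,[[.09,-.0,.012]])).round().astype(int)[0]
    mm=(l==l[c[1],c[0]]).astype(np.uint8); mm=cv2.morphologyEx(mm,cv2.MORPH_CLOSE,np.ones((5,5),np.uint8))
    print(mm.sum()); cv2.imwrite(f"pics/m_{n}.png",cv2.resize(mm*255,None,fx=1.5,fy=1.5)); tg[n]=cv2.GaussianBlur(mm.astype(float),(0,0),1)
np.savez("tg.npz",**tg)
def cost(p,ns):
    return sum(((mask(n,[T(p,PL),T(p,np.array(box(-.11,.11,-.205,.205,0)))])-tg[n])**2).sum() for n in ns)
for ns in (["top"],["scene"],["top","scene"]):
    r=minimize(cost,p0,args=(ns,),method="Nelder-Mead",options=dict(initial_simplex=np.array([p0]+[list(np.array(p0)+np.eye(3)[i]*[.01,.01,.05]) for i in range(3)]),xatol=1e-5))
    print(ns,r.x.round(4),r.fun,cost(p0,ns))
E
```

```text
top [[105, 34, 74], [17, 94, 206], [17, 93, 201], [124, 27, 75], [120, 28, 82], [116, 22, 82]]
6480
scene [[130, 14, 55], [19, 105, 173], [18, 107, 167], [108, 22, 59], [120, 14, 56], [90, 8, 101]]
6422
['top'] [ 0.5436 -0.0613  0.3779] 13.736825949625857 26.307075329788034
['scene'] [ 0.5422 -0.0575  0.3776] 87.04422138134326 146.76654436644225
['top', 'scene'] [ 0.5426 -0.0595  0.3828] 114.96052002259405 173.07361969623028
```

```bash
cat >> fit.py <<'E'
def gearpoly(q,z):
    # centred at (0,.105); tooth at -pi/2+q
    pts=[]
    for k in range(6):
        a=-np.pi/2+q+k*np.pi/3
        for rr,w in ((np.sqrt(68**2-15**2)/1000,-.015),(.087,-.015),(.0927,-.0127),(.095,-.007),(.095,.007),(.0927,.0127),(.087,.015),(np.sqrt(68**2-15**2)/1000,.015)):
            pts.append([rr*np.cos(a)-w*np.sin(a),.105+rr*np.sin(a)+w*np.cos(a),z])
        pts.append([.068*np.cos(a+np.pi/6),.105+.068*np.sin(a+np.pi/6),z])
    return np.array(pts)
def disc(c,r,z): 
    a=np.arange(24)*np.pi/12; return np.c_[c[0]+r*np.cos(a),c[1]+r*np.sin(a),a*0+z]
def pegc(q): return np.array([.056*np.cos(q+np.pi/3),.105+.056*np.sin(q+np.pi/3)])
def shoepoly(x,y,z): 
    b=[(-47,-40),(47,-40),(47,66),(19,66),(19,40),(-19,40),(-19,66),(-47,66)]
    return np.array([[x+u/1000,y+v/1000,z] for u,v in b])
def hull(n,P): return P
def model(p,q,ys,xs=0.):
    L=[]
    for z in np.linspace(.016,.046,5): L.append(T(p,gearpoly(q,z)))
    for z in np.linspace(.046,.070,5): L.append(T(p,disc((0,.105),.020,z)))
    for z in np.linspace(.046,.096,8): L.append(T(p,disc(pegc(q),.009,z)))
    for z in np.linspace(.012,.060,7): L.append(T(p,shoepoly(xs,ys,z)))
    return L
def rails(p):
    L=[]
    for z in (.012,.02,.03):
        for s in(-1,1): L.append(T(p,np.array(box(s*.05,s*.06,-.185,-.025,z))))
    return L
def overlay(n,im,p,q,ys,f,fn,crop,xs=0.):
    x0,y0,w,h=crop; o=cv2.resize(im[y0:y0+h,x0:x0+w,::-1],None,fx=f,fy=f,interpolation=cv2.INTER_CUBIC)
    def dr(P,c):
        uv=((proj(n,P)+.5-[x0,y0])*f-.5); cv2.polylines(o,[np.round(uv*16).astype(np.int32)],True,c,1,cv2.LINE_AA,4)
    dr(T(p,PL),(0,255,255)); dr(T(p,gearpoly(q,.046)),(0,0,255)); dr(T(p,shoepoly(xs,ys,.060)),(0,255,0)); dr(T(p,disc(pegc(q),.009,.096)),(255,0,255)); dr(T(p,disc((0,.105),.02,.07)),(255,255,0))
    cv2.imwrite(fn,o)
CR={"top":(215,140,135,105),"scene":(185,155,125,130)}
E
python3 - <<'E'
from fit import *
ims={n:cv2.imread(f"pics/{n}0.png")[:,:,::-1].copy() for n in("top","scene")}
tg=np.load("tg.npz")
br={n:cv2.GaussianBlur(((cv2.cvtColor(ims[n],cv2.COLOR_RGB2GRAY)>{"top":112,"scene":85}[n])&(tg[n]>.3)).astype(float),(0,0),.6) for n in ims}
for n in ims: cv2.imwrite(f"pics/b_{n}.png",br[n]*255)
def c1(v,ns):
    p=v[:3]; M=model(p,v[3],v[4]); R=rails(p)
    s=0
    for n in ns:
        s+=((mask(n,[T(p,PL)]+M)-tg[n])**2).sum()
        s+=.3*((mask(n,M+R)-br[n])**2).sum()
    return s
best={}
for ns in (["top"],["scene"],["top","scene"]):
    bb=None
    for q0 in (-.45,-.2,.05,.3,.55):   # tooth symmetry; peg resolves branch later
        v0=np.array([.543,-.06,.379,q0,-.085])
        sx=np.vstack([v0]+[v0+np.eye(5)[i]*[.008,.008,.03,.12,.015] for i in range(5)])
        r=minimize(c1,v0,args=(ns,),method="Nelder-Mead",options=dict(initial_simplex=sx,xatol=1e-4,fatol=.01,maxiter=250))
        if bb is None or r.fun<bb.fun: bb=r
    print(ns,bb.x.round(4),round(bb.fun,2)); best[ns[0]+str(len(ns))]=bb.x
np.savez("best.npz",**best)
v=best["top2"]
for n in ims: overlay(n,ims[n],v[:3],v[3],v[4],5.5 if n=="top" else 4.5,f"pics/ov_{n}.png",CR[n])
# peg from depth
for n in ims:
    P=cloud(n,np.load(f"pics/{n}0.npy")); 
    for b in best.values():
        sp=T(b[:3],[[0,.105,0]])[0]
        r=np.hypot(P[...,0]-sp[0],P[...,1]-sp[1]); m=(r<.075)&(r>.035)&(P[...,2]>.07)&(P[...,2]<.11)
        q=P[m]; a=np.arctan2(q[:,1]-sp[1],q[:,0]-sp[0]).mean()-b[2]-np.pi/3
        print(n,len(q),q.mean(0).round(4),"q",a, r[m].mean())
E
```

```text
[ WARN:0@0.852] global loadsave.cpp:1063 imwrite_ Unsupported depth image for selected encoder is fallbacked to CV_8U.
Traceback (most recent call last):
  File "fit.py", line 8, in mask
    uv=proj(n,P)
  File "h.py", line 8, in proj
    K,R,t=cam(n); q=(np.atleast_2d(P)@R.T+t)@K.T; return q[:,:2]/q[:,2:]
          ~~~^^^
  File "h.py", line 4, in cam
    m=ctrl.camera_model(n); f=192/np.tan(np.radians(m["fovy"])/2)
ValueError: time passes only in moves, steps and waits
```

```bash
sleep 0
sed -i 's/^def cam(n):/import functools\n@functools.lru_cache\ndef cam(n):/' h.py
cat > run1.py <<'E'
from fit import *
import sys
def fitall(tag,q0s,ys0=-.085,nss=(["top"],["scene"],["top","scene"])):
    ims={n:cv2.imread(f"pics/{n}{tag}.png")[:,:,::-1].copy() for n in("top","scene")}
    tg=np.load("tg.npz")
    br={n:cv2.GaussianBlur(((cv2.cvtColor(ims[n],cv2.COLOR_RGB2GRAY)>{"top":112,"scene":85}[n])&(tg[n]>.3)).astype(float),(0,0),.6) for n in ims}
    for n in ims: cv2.imwrite(f"pics/b_{n}.png",(br[n]*255).astype(np.uint8))
    def c1(v,ns):
        p=v[:3]; M=model(p,v[3],v[4]); R=rails(p)
        s=0
        for n in ns:
            s+=((mask(n,[T(p,PL)]+M)-tg[n])**2).sum()
            s+=.3*((mask(n,M+R)-br[n])**2).sum()
        return s
    best={}
    for ns in nss:
        bb=None
        for q0 in q0s:
            v0=np.array([.543,-.06,.379,q0,ys0])
            sx=np.vstack([v0]+[v0+np.eye(5)[i]*[.008,.008,.03,.12,.015] for i in range(5)])
            r=minimize(c1,v0,args=(ns,),method="Nelder-Mead",options=dict(initial_simplex=sx,xatol=1e-4,fatol=.01,maxiter=250))
            if bb is None or r.fun<bb.fun: bb=r
        print(ns,bb.x.round(4),round(bb.fun,2)); best[ns[0]+str(len(ns))]=bb.x
    np.savez("best.npz",**best)
    v=best["top2"]
    for n in ims: overlay(n,ims[n],v[:3],v[3],v[4],5.5 if n=="top" else 4.5,f"pics/ov_{n}{tag}.png",CR[n])
    for n in ims:
        P=cloud(n,np.load(f"pics/{n}{tag}.npy")); 
        for b in best.values():
            sp=T(b[:3],[[0,.105,0]])[0]
            r=np.hypot(P[...,0]-sp[0],P[...,1]-sp[1]); m=(r<.075)&(r>.035)&(P[...,2]>.07)&(P[...,2]<.11)
            q=P[m]
            if len(q): a=np.arctan2(q[:,1]-sp[1],q[:,0]-sp[0]).mean()-b[2]-np.pi/3; print(n,len(q),q.mean(0).round(4),"q",a, r[m].mean())
if __name__=="__main__": fitall("0",(.05,.3,.55,.8,1.05,1.3))
E
python3 run1.py
```

```text
['top'] [ 0.5432 -0.0617  0.3755  0.8151 -0.077 ] 97.44
['scene'] [ 0.5435 -0.06    0.3815  0.8081 -0.0653] 227.35
['top', 'scene'] [ 0.5438 -0.0615  0.3777  0.818  -0.0748] 340.16
top 23 [0.4682 0.0806 0.0945] q 0.835512545139321 0.05790407451543279
top 23 [0.4682 0.0806 0.0945] q 0.8421180957865784 0.056593290239222965
top 23 [0.4682 0.0806 0.0945] q 0.8391357781627244 0.05805597539128783
scene 38 [0.4724 0.076  0.0861] q 0.8267211162746373 0.051714402532682203
scene 38 [0.4724 0.076  0.0861] q 0.8346506799592723 0.05039862069775406
scene 38 [0.4724 0.076  0.0861] q 0.8310892561954291 0.05186334977740761
```

```bash
sleep 0
```

```text
(no output)
```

View pics/ov_top0.png

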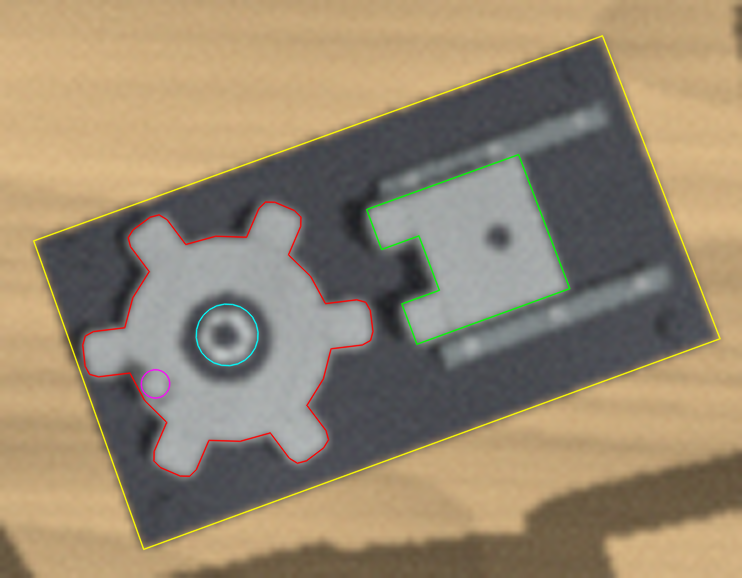

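View pics/ov_scene0.png

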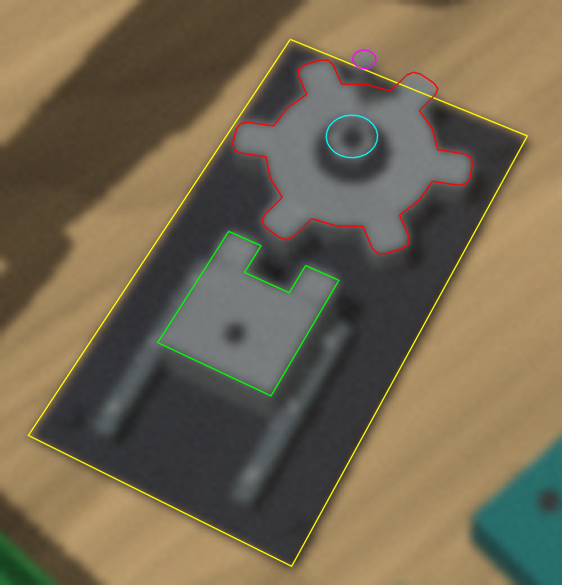

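The overlay matches the picture well. The stand is at about (0.544, -0.062) with yaw 0.378, the gear is at q≈0.82–0.84 and the shoe is about 45 mm short of home. The nearest aligned angle is 1.047. I'll grip the peg tangentially and turn it there.

```bash
cat > mo.py <<'E'
from fit import *
from scipy.spatial.transform import Rotation as Ro
p=np.array([.5436,-.0613,.3775])
def down(phi):
    x=np.array([np.cos(phi),np.sin(phi),0]);z=np.array([0,0,-1.]);return Ro.from_matrix(np.c_[x,np.cross(z,x),z]).as_quat()
def W(x,y,z): return T(p,[[x,y,z]])[0]
def pick(pos,phi):
    c=[]
    for k in (-1,0,1):
        j=ctrl.inverse_kinematics(pos,down(phi+k*np.pi))
        if j is not None: c.append((abs(j[5]),phi+k*np.pi,np.round(j,3)))
    c.sort(key=lambda t:t[0]); return c[0]
def shot(tag):
    for n in("scene","top"):
        im,d=ctrl.get_image(n); cv2.imwrite(f"pics/{n}{tag}.png",im[:,:,::-1]); np.save(f"pics/{n}{tag}.npy",d)
def st(m=""):
    s=ctrl.get_state(); print(m,"t",round(s["clock"],2),"tcp",np.round(s["eef_pos"],4),"F",np.round(s["ft_force"],1),"w",round(s["gripper_width"],4))
E
python3 - <<'E'
from mo import *
q0,q1=.83,1.047
def pg(q,z): c=pegc(q); return W(c[0],c[1],z)
_,phi0,j=pick(pg(q0,.17),p[2]+q0+np.pi/3+np.pi/2); print(phi0,j)
ctrl.move_to(pg(q0,.17),down(phi0)); ctrl.grip(.05,20); st("above")
ctrl.servo_line(pg(q0,.064),max_speed=.1); st("down")
ctrl.grip(0.0,20); st("gripped")
for f in(.5,1): 
    q=q0+f*(q1-q0); ctrl.servo_line(pg(q,.064),down(phi0+q-q0),max_speed=.05); st("turn")
ctrl.grip(.05); st("open")
ctrl.servo_line(pg(q1,.15),max_speed=.15); st("up")
E
```

```text
0.6839012244017013 [ 0.021 -0.041  2.012 -0.     1.17  -0.663]
above t 3.45 tcp [0.4696 0.0796 0.17  ] F [-0.3 -0.1 -0.2] w 0.0501
down t 4.66 tcp [0.4703 0.0797 0.0647] F [-0.2 -0.4  0.2] w 0.0497
gripped t 5.04 tcp [0.4705 0.0801 0.0647] F [1.5 1.6 2.4] w 0.0173
turn t 5.32 tcp [0.466  0.076  0.0648] F [1.2 2.1 2.7] w 0.0171
turn t 5.59 tcp [0.4616 0.0711 0.0648] F [0.7 2.  5.6] w 0.017
open t 6.01 tcp [0.4604 0.0709 0.0635] F [-0.  -0.2 -0.4] w 0.0503
up t 6.73 tcp [0.4603 0.071  0.1493] F [ 0.7 -0.2  1. ] w 0.0499
```

Peg gripped (17 mm wide) and turned. Next I move behind the shoe, above the channel, and check the gear angle from there.

```bash
python3 - <<'E'
from mo import *
a=W(0,-.155,.15); _,phi,j=pick(a,p[2]); print(phi,j)
ctrl.move_to(a,down(phi)); ctrl.grip(.03); st("behind"); shot("1")
P=cloud("top",np.load("pics/top1.npy")); sp=W(0,.105,0)
r=np.hypot(P[...,0]-sp[0],P[...,1]-sp[1]); m=(r<.075)&(r>.035)&(P[...,2]>.07)&(P[...,2]<.11)
d=P[m].mean(0)-sp; print("peg q",np.arctan2(d[1],d[0])-p[2]-np.pi/3,m.sum())
for n in("top","scene"):
    im=cv2.imread(f"pics/{n}1.png")[:,:,::-1]; overlay(n,im,p,1.047,-.077,5.5 if n=="top" else 4.5,f"pics/ov_{n}1.png",CR[n])
E
```

```text
0.3775 [-0.44   0.314  1.654 -0.     1.174 -0.817]
behind t 8.25 tcp [ 0.6008 -0.2044  0.1503] F [ 0.4 -0.2  0.4] w 0.03
peg q 1.0634243295023211 23
```

```bash
sleep 0
```

```text
(no output)
```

View pics/ov_top1.png

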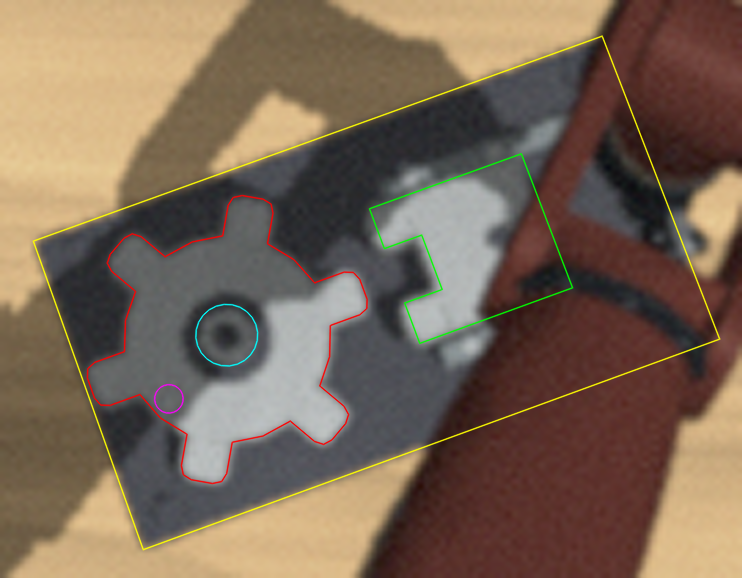

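View pics/ov_scene1.png

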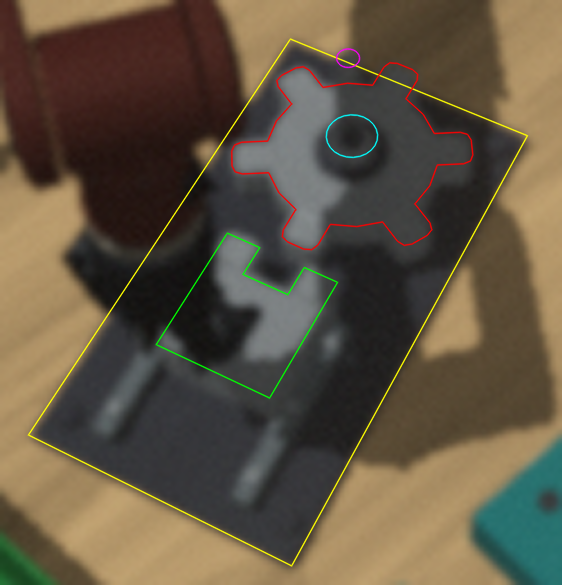

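The gear outline at q=1.047 coincides with the picture, and the tooth at px (348,295) faces the notch. Next I descend behind the shoe and push.

```bash
python3 - <<'E'
from mo import *
print(ctrl.servo_line(W(0,-.155,.032),max_speed=.1,until_force=15)); st("down")
def yl():
    e=ctrl.get_state()["eef_pos"]; c,s=np.cos(p[2]),np.sin(p[2]); dx,dy=e[0]-p[0],e[1]-p[1]; return round(float(-s*dx+c*dy),4),round(float(c*dx+s*dy),4)
print(ctrl.servo_line(W(0,-.072,.032),max_speed=.04,until_force=20)); st("pushed"); print(yl())
E
```

```text
False
down t 9.68 tcp [ 0.6016 -0.2058  0.033 ] F [-0.   1.7  0.6] w 0.03
True
pushed t 11.55 tcp [ 0.5732 -0.1354  0.0325] F [ 0.6 -1.6  0.7] w 0.0301
(-0.0798, 0.0002)
```

```bash
python3 - <<'E'
from mo import *
ctrl.servo_line(W(0,-.13,.032),max_speed=.1); ctrl.servo_line(W(0,-.13,.2),max_speed=.2)
ctrl.move_to([.3,-.5,.25],down(-1.2+np.pi/2-.0) if ctrl.inverse_kinematics([.3,-.5,.25],down(-1.2+np.pi/2)) is not None else down(0)); st("away"); shot("2")
for n in("top","scene"):
    im=cv2.imread(f"pics/{n}2.png")[:,:,::-1]; overlay(n,im,p,1.047,-.030,5.5 if n=="top" else 4.5,f"pics/ov_{n}2.png",CR[n])
E
```

```text
away t 14.79 tcp [ 0.3008 -0.4993  0.2496] F [-0.1  0.7 -0.2] w 0.0298
```

```bash
sleep 0
```

```text
(no output)
```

View pics/ov_top2.png

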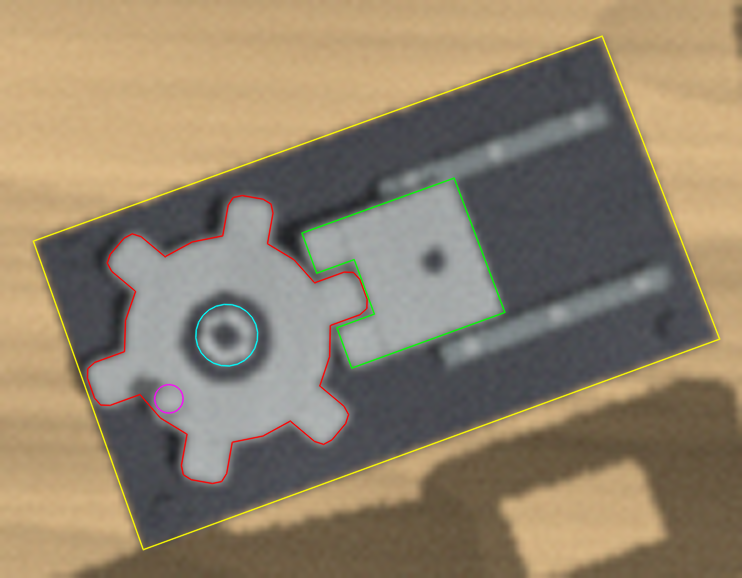

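View pics/ov_scene2.png

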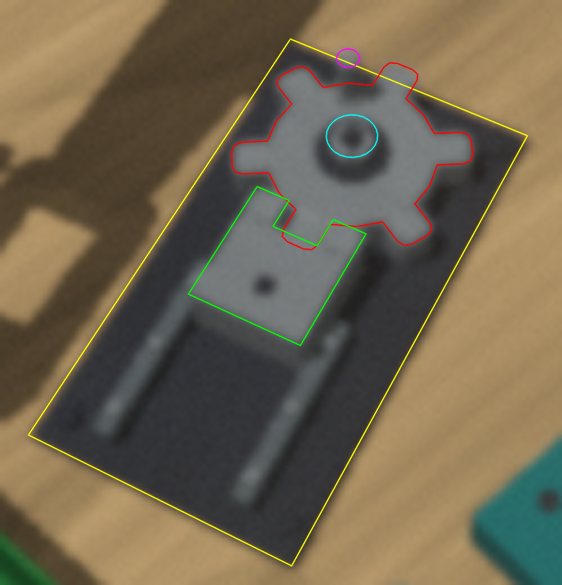

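```bash
python3 - <<'E'
from run1 import *
from scipy.optimize import minimize
p=np.array([.5436,-.0613,.3775])
for n in("top",):
    g=cv2.cvtColor(cv2.imread(f"pics/{n}2.png"),cv2.COLOR_BGR2GRAY); tg=np.load("tg.npz")
    br=cv2.GaussianBlur(((g>112)&(tg[n]>.3)).astype(float),(0,0),.6)
    f=lambda v:((mask(n,model(p,v[0],v[1],v[2])+rails(p))-br)**2).sum()
    v0=np.array([1.047,-.033,0.]);r=minimize(f,v0,method="Nelder-Mead",options=dict(initial_simplex=np.vstack([v0,v0+[.1,0,0],v0+[0,.01,0],v0+[0,0,.003]])))
    print(n,r.x,r.fun)
E
```

```text
top [ 1.04272954 -0.03043222  0.00197318] 270.2615565625785
```

```bash
python3 - <<'E'
from mo import *
ctrl.hand_in(); print("handed in")
E
```

```text
the job is handed in; nothing more can be done
handed in
```

The gear is locked: a tooth now sits in the notch of the grey steel shoe, with the shoe pushed fully home. I handed the job in at about 15 s on the robot's clock, with the gripper well clear of everything.

- **Turning:** I gripped the peg and turned the gear from about 0.83 to 1.047 rad, then let go. Before pushing, the top picture showed the gear outline lined up with the notch. The depth reading of the peg gave 1.063 rad, which agrees within its error.
- **Pushing:** I pushed the shoe's back face along the channel until the force rose by 20 N. The fingers stopped about 1 mm from the place expected for fully home.
- **Last check:** After moving the arm away, the top-camera fit gave the gear at 1.043 rad and the shoe 0.4 mm from nominal home. The shoe was about 2 mm off to one side, which is inside the side play and the calibration error. Both camera overlays showed the teeth meshed.

No check failed. At the start, the scene camera alone put the shoe about 10 mm nearer the gear than the top camera did. I relied on the top camera, and the stop position and final picture bore that out. I did not move any of the bystander parts or turquoise look-alikes, but I didn't check their positions afterwards.

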